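Raise the rinse lift to its top rung, open the gate and lay out the glass

ROBOT

A 7-joint arm with a two-finger parallel gripper is mounted at the origin on a cart in front of the work surface, level with it; the furniture and walls round the work are solid. World frame = base frame: x ahead of the robot, y to its left, z up, the work surface at z = 0. Lengths are in mm, angles in rad, forces in N, time in s.
With the tool pointing down it reaches from about 400 to 875 mm from the base axis. Payload 4.4 kg.
Tool frame: the origin (TCP) lies at the very end of the fingers, on their centre line; the grasp point (between the pads) lies 19 mm behind it; z points along the fingers, y is the line along which they close (so a half turn about z gives the same grasp; the last joint's range is limited). The gripper opens to 85 mm and grips with 20 to 120 N. Pads are 22 mm wide; open, the fingers measure 114 mm over their backs; the gripper's body (76 mm by 85 mm) begins 54 mm behind the grasp point. The pads swing forward as they close: fully open they stand 13 mm farther back than shut.
Start: joints at [-1.232, 0.628, 0.038, 1.517, -0.027, 0.996, -0.02], TCP at [255.971, 597.492, 231.313] pointing down, gripper open.
Joint ranges: [-3.06, 3.06], [-0.37, 2.12], [-1.25, 1.32], [0.18, 2.47], [-1.1, 4.24], [0.23, 1.98], [-2.94, 2.94]. Speed limits (rad/s): [2.57, 2.57, 3.14, 3.14, 3.14, 3.14, 3.14].

INTERFACE

Orientations are given as [roll, pitch, yaw] about the fixed x, y, z axes, in that order (R = Rz(yaw) Ry(pitch) Rx(roll)).
In Python, from cell import sensors, get_image, camera_params, order gives the robot as it stands.
- The arm moves only by the shell command python3 -m inch 'ROWS' [OPENING]. ROWS is JSON, a list that holds one entry, the list of rows, each a list of 4 numbers: the shift along the tool's x, y, z in cm, then the turn about the tool's z in degrees. A call has 1 to 8 rows; each row is the pose to reach, as a shift and turn from the pose commanded when the call began, along the tool's axes at that moment; what a row does not reach only later rows make up. A row lasts 1/12 s, in which the tool goes at most 41.7 mm and 7.16 degrees, less where a joint would pass 70% of its speed; a pose out of reach is approached as far as the arm can. A call with a gripper value outside its range is refused whole. OPENING is the finger opening in cm, from 0 to 8.54, set as the call begins (- or left out, the last holds). The fingers move at their own pace and stop on an object; the grip force is fixed at half the most. Time passes only in rows, so rows that repeat a pose let the fingers close. It gives the time, the measured TCP pose, the force, the opening and the grip force at its end, in the units of the state.
- sensors.read_state(): the state, without advancing time (a new reading comes with each control period).
- get_image(name): name is "scene" or "side" or "wrist"; returns the picture (480x640x3 uint8, blue, green, red); there is no depth.
- camera_params(name): a dict with "mtx" (3x3 intrinsics, pixels), "D" ([k1, k2, p1, p2, k3] as OpenCV has them; the pictures are not rectified), "rvec" (rotation vector, rad) and "tvec" (3), from world to camera coordinates, as OpenCV has them. Camera axes: x right, y down, z forward; pixel columns grow to the right and rows downward; lengths in mm; the calibration is good to about 2 mm. A picture is of the moment at which its call begins: read the wrist's pose just before it. camera_params takes no time and is no camera call; for the wrist camera it gives the pose at the moment of the call.
- order.finish_job(): hands the job in; it is judged then, once.
The state is a dict: "clock": time; "qpos": joint angles; "qd": joint speeds; "tau": joint torques, N m; "eef_pos": TCP position; "tool_rot": TCP orientation; "force": force on the tool from outside, world axes, zero at the start; "torque": the same for the moment, N m; "width": finger opening in mm; "gripper_force": force on a finger pad.
Only numpy, scipy, OpenCV 4.12 (cv2) and the standard library are available. Lean on these libraries where they do the work, as an engineer would, in place of code of your own. Each camera call takes 0.05 s, during which the arm holds its last target. There are 200 camera calls.

TASK

The rinse tub is drained: pull its tray up by the black grip bar just past the top rung, so that the yellow pawl drops over it, then let it down gently until it hangs there by itself, and let go. Then lift the red thumb lever so that the latch bar leaves its catch, and swing the retaining gate well open, past 60 degrees. Finally take the glass strip out and lay it flat, lengthwise and centred, on the ribs of the drying board without dropping or tipping it, leaving the tray hanging, the gate open and the two jars and the dropper bottle undisturbed.

Things in the scene. Friction and masses are not known exactly. Their poses are not given: they have to be found in the camera images.
- washer: Blue-grey rinse tub, fixed; origin on the bench. It spans x -105 to +140 mm, y -68 to +68 mm; rim 83 mm high. Its x axis points away from the robot, turned up to 0.35 rad. At the +x end stands a ladder; in front of it slides the lift, whose tray of bars lies in the tub (x -97 to +105 mm). Offsets 'in the tub frame' below are from this origin with the lift at 0; the lift's parts rise with it
- top_rung (a point): Middle of the fixed ladder's top rung, tub frame x 122, y 0 mm, height 165 mm. The ladder has rails at y -44 and +44 mm, 192 mm high, and three steel rungs 10 mm thick along y, at heights 90, 127.5 and 165 mm
- lift (a joint): Height of the lift, m: 0 = hanging on the lowest rung (start), 0.0375 = on the middle rung, 0.075 = on the top rung, 0.092 = stop. Slides straight up; 0.7 to 1.1 kg with its load (7 to 12 N), falls freely. The pawl drops over each rung 5.5 mm above the seat: for the top rung raise to 0.083-0.090, then lower to 0.075. The pawl then stops it from going lower
- grip_bar (a point): Centre of the lift's black grip bar: round, 16 mm thick, 108 mm long along the tub's y, tub frame x 102, y 0 mm, height 226 mm (lift at 0). It joins the tops of two stiles at y -44 and +44 mm; free above and all round, nothing within 35 mm below its middle
- pawl (a joint): Angle of the yellow gravity pawl (two hooks on a shaft across the lift, dark round counterweight on the tray side; shaft at tub frame x 102 mm, height 131 mm with the lift at 0), rad: 0 = hooks out, holding; up to 0.36 while a rung pushes them aside. It falls back by its own weight; it need not be touched
- gate (a joint): Angle of the retaining gate, rad: 0 = shut (start), 1.6 = stop. Rail, 150 mm from its upright hinge towards the robot, along the tray's -y side; two rods with rubber feet reach from it over the glass. It opens counter-clockwise seen from above over the tub's -y side, and stays where left (0.03 N m friction). Lift down: the tub wall stops it; on the top rung it clears the rim by 26 mm
- gate_hinge (a point): On the axis of the gate's upright hinge pin, at the height of the rail: tub frame x 78, y -46 mm, height 40 mm (lift at 0). The rail is 12 mm high, 9 mm wide
- latch (a joint): Angle of the steel latch bar, rad: 0 = lying on the gate's rail with its end between the two prongs of the catch (start), 0.5 = stop. It pivots on the gate 58 mm from the gate's hinge; its end lies 12 mm deep in the catch, 166 mm from the hinge. From 0.15 rad on it is clear of the catch. It falls back by its own weight when let go
- thumb_lever (a point): Grip point on the red thumb lever, a tab on the latch bar: 34 mm tall, 20 mm along the gate, 10 mm thick across it. Shut: tub frame x -62, y -46 mm, height 81.5 mm (lift at 0); 140 mm from the gate's hinge, 82 mm from the latch pivot. The tab's top is 10 mm higher, the bar's upper face 24 mm lower. Raise it 14 to 20 mm (tilting, it comes 8 mm nearer the hinge) and hold it up for 0.2 rad of swing
- glass_strip: Pale glass strip, 60 x 146 x 4 mm, 85 g; origin at the centre of its underside, y along its length. Starts on the tray, length along the tub's x, centre near tub frame x -10, y 0 mm, underside 26 mm up (lift at 0), on bars 22 mm either side of its middle. Low white lugs stand at its ends and 60 mm from its centre at its sides; at the middle of its long edges there is 15 mm free below and beside
- board: Drying board, fixed: grey plate 196 (x) x 120 (y) x 6 mm with six white ribs across its middle, each 46 mm long in y, tops at height 16 mm; origin on the bench under its centre. Yaw up to 0.5 rad. The glass shall lie with its length along the board's x (either end first), on the ribs, overhanging them 7 mm at each long edge
- jar_cobalt: Bystander: glass jar of blue-violet powder, 83 mm across, 99 mm high, beside the tub on its +y side; origin at the centre of its underside
- jar_lagoon: Bystander: glass jar of light blue powder, 83 mm across, 99 mm high, beyond the far (+x) end of the drying board; origin at the centre of its underside
- dropper_red: Bystander: dropper bottle with a red cap, 27 mm across, 86 mm high, beside the drying board's +y edge; origin at the centre of its underside

How it is judged (in metres and radians):
On the way, in this order (a step that is already met when the one before it is completed fails the run):
1. the lift hangs on the top rung by its pawl, let go (value of joint lift between 0.071 and 0.079 m and value of joint pawl below 0.06 rad and contact force between the fingers and anything else below 0.5 N and value of joint gate below 0.3 rad), for 0.2 s.
2. the retaining gate is swung open 60 degrees or more, the lift still on the top rung (value of joint lift between 0.071 and 0.079 m and value of joint pawl below 0.06 rad and value of joint gate above 1 rad), for 0.1 s.
At the end, for the whole second after the job is handed in: The lift hangs on the top rung by its pawl (lift 0.071 to 0.079 m, pawl under 0.06 rad), the gate stands open 1.0 rad or more, and the glass strip lies flat and at rest on the ribs of the drying board, its centre within 25 mm of the board's centre and its length within 0.2 rad of the board's x axis (all of step 2 and horizontal distance between glass_strip and board below 0.025 m and angle between the y axis of glass_strip and the x axis of board, either way round below 0.2 rad and height (world z) of glass_strip between 0.013 and 0.019 m and angle between glass_strip's own z axis and vertical below 0.06 rad and linear speed of glass_strip below 0.02 m/s); the robot touches nothing.
It fails at once if the tray is let drop (its lift moves down faster than 0.3 m/s) (velocity of joint lift below -0.3 m/s).
It fails at once if the glass strip falls or is flung (faster than 0.45 m/s while not held in the fingers) (linear speed of glass_strip above 0.45 m/s and contact force between the fingers and glass_strip below 0.2 N).
It fails at once if the glass strip is tipped by more than 35 degrees (angle between glass_strip's own z axis and vertical above 0.61 rad).
It fails at once if a jar or the dropper bottle is pushed more than 30 mm or tipped more than 20 degrees (distance of any of jar_cobalt, jar_lagoon, dropper_red from where it was at the start of the episode above 0.03 m or angle between any of jar_cobalt, jar_lagoon, dropper_red's own z axis and vertical above 0.35 rad).
It also fails if it takes over 62 s, if anything falls off the work surface, if the arm or the gripper's body presses on something with over 40 N, if the wrist force passes 120 N, or if a joint passes its speed limit or range.

## Working session

There is one attempt and no reset: what is moved stays moved. The work goes in short steps, Python scripts to look and compute and a shell command to move; the robot and the scene stay as the last step left them, time stands still between calls to the robot, and variables do not carry over. Pictures are saved under pics/ and viewed, at most 13 in all, crops included, and the job is handed in when it is done.

```bash
mkdir -p pics; ls; cat > h.py <<'E'
import numpy as np, cv2
from cell import sensors,get_image,camera_params,order
from scipy.spatial.transform import Rotation as R
def ray(c,uv):
    p=cv2.undistortPoints(np.array([[uv]],float),np.array(c['mtx'],float),np.array(c['D'],float)).ravel()
    M=cv2.Rodrigues(np.array(c['rvec'],float))[0]; t=np.array(c['tvec'],float).ravel()
    return -M.T@t, M.T@np.array([p[0],p[1],1.])
def onz(c,uv,z):
    o,d=ray(c,uv); return o+d*(z-o[2])/d[2]
def tri(c1,a,c2,b):
    o1,d1=ray(c1,a);o2,d2=ray(c2,b)
    s=np.linalg.lstsq(np.c_[d1,-d2],o2-o1,rcond=None)[0]
    p,q=o1+s[0]*d1,o2+s[1]*d2
    return (p+q)/2,np.linalg.norm(p-q)
def proj(c,P):
    return cv2.projectPoints(np.array(P,float).reshape(-1,3),np.array(c['rvec'],float),np.array(c['tvec'],float),np.array(c['mtx'],float),np.array(c['D'],float))[0].reshape(-1,2)
E
python3 - <<'E'
from h import *
for n in("scene","side"):
    cv2.imwrite(f"pics/{n}0.png",get_image(n)); c=camera_params(n); print(n,ray(c,(320,240)))
s=sensors.read_state();print(s)
E
```

```text
pics
scene (array([   3.85720677, -486.63791354,  486.55185846]), array([ 0.70241204,  0.5809205 , -0.41188697]))
side (array([  651.42558047, -1164.54068927,   899.91014406]), array([-0.05471583,  0.84701931, -0.52876922]))
{'clock': 0.1, 'qpos': array([-1.23184849,  0.62922679,  0.03844594,  1.5182591 , -0.02698063,
        0.99630705, -0.0200291 ]), 'qd': array([ 1.13990982e-03, -2.62381500e-03,  1.38366608e-03, -2.70576747e-03,
       -8.22855295e-04, -6.24552533e-05, -6.74174337e-04]), 'tau': array([ 3.46007670e-03, -5.64543915e+01,  1.23072356e+00, -1.93975657e+01,
        1.13226110e-02,  5.51710662e-03,  9.20218952e-06]), 'eef_pos': array([255.7204353 , 596.98067907, 230.50131748]), 'tool_rot': array([-3.13991067e+00,  3.23289887e-05,  2.73682553e+00]), 'force': array([-0.2129515 , -0.32583918,  0.16895406]), 'torque': array([0.05115258, 0.05266428, 0.04879574]), 'gripper_force': 0.0, 'width': 85.3481059063483}
```

View pics/scene0.png

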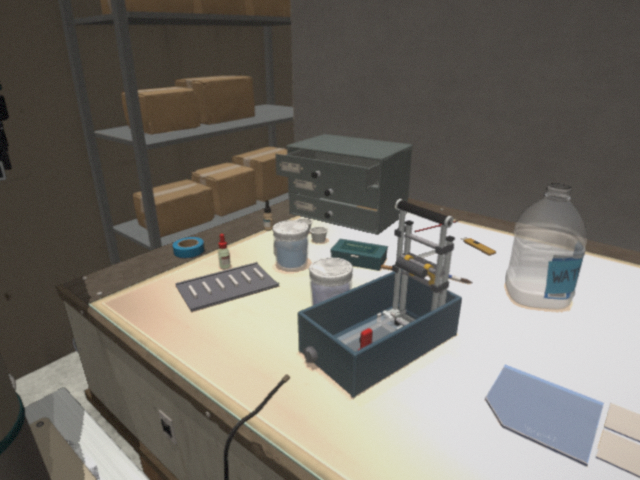

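View pics/side0.png

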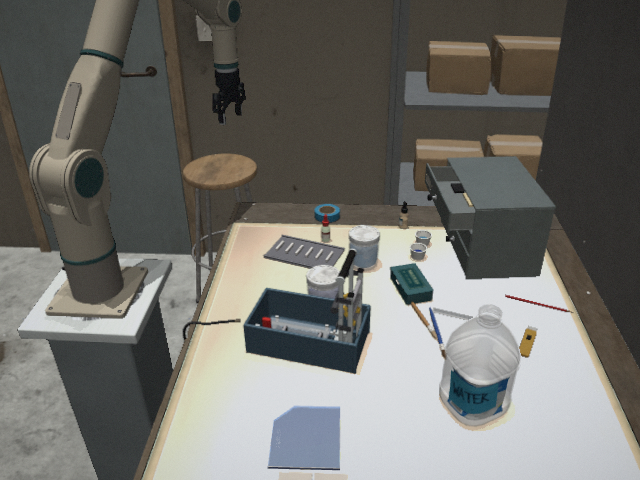

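The scene view shows the tub around (380,330), the grip bar from (398,205) to (452,220), the red tab at (366,337) and the board at (227,285). The side view shows the grip bar at about (346,265). I'll crop and enlarge both for accuracy.

```bash
python3 - <<'E'
from h import *
a=cv2.imread("pics/scene0.png")[195:395,290:470]; b=cv2.imread("pics/side0.png")[225:375,235:385]
a=cv2.resize(a,None,fx=2.4,fy=2.4,interpolation=2)[:480]; b=cv2.resize(b,None,fx=2.4,fy=2.4,interpolation=2)
o=np.zeros((480,800,3),np.uint8); o[:480,:432]=a; o[:360,440:800]=b
cv2.imwrite("pics/crop0.png",o)
S=cv2.imread("pics/scene0.png");c=camera_params("scene")
# board ribs
roi=S[255:310,170:285]; g=cv2.cvtColor(roi,cv2.COLOR_BGR2GRAY)
dark=(g<110).astype(np.uint8); cn=max(cv2.findContours(dark,0,2)[0],key=cv2.contourArea)
plate=np.zeros_like(g); cv2.drawContours(plate,[cv2.convexHull(cn)],-1,1,-1)
n,l,st,ce=cv2.connectedComponentsWithStats(((g>135)&(cv2.erode(plate,np.ones((3,3)))>0)).astype(np.uint8))
P=[]
for i in range(1,n):
    if st[i,4]>15:
        p=onz(c,ce[i]+[170,255],15); P.append(p); print(st[i],ce[i]+[170,255],p.round(1))
P=np.array(P);m=P.mean(0);print(m,np.degrees(np.arctan2(*(np.linalg.svd(P-m)[2][0][[1,0]]))))
q=cv2.boxPoints(cv2.minAreaRect(cn));print([onz(c,x+[170,255],6).round() for x in q])
# red tab
for n in("scene","side"):
    I=cv2.imread(f"pics/{n}0.png").astype(int); m=(I[...,2]>130)&(I[...,1]<70)&(I[...,0]<80)
    nn,l,st,ce=cv2.connectedComponentsWithStats(m.astype(np.uint8)); 
    for i in range(1,nn):
        if st[i,4]>20: print(n,st[i],ce[i],onz(camera_params(n),ce[i],80).round())
for uv in[(398.5,205),(452,219)]:print(onz(c,uv,230))
for uv in[(300,313),(356,352),(461,291)]:print(onz(c,uv,83))
E
```

```text
<stdin>:16: RuntimeWarning: Mean of empty slice.
  ret = ret.dtype.type(ret / rcount)
Traceback (most recent call last):
numpy.linalg.LinAlgError: 1-dimensional array given. Array must be at least two-dimensional
```

View pics/crop0.png

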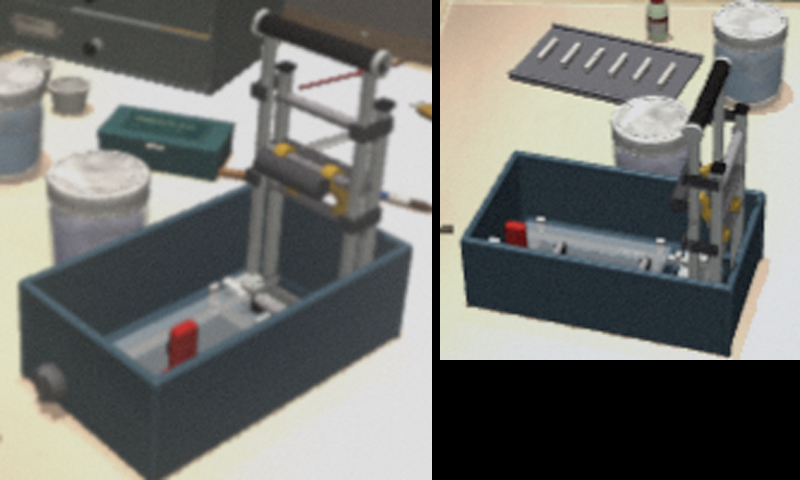

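The enlarged crops show the bar ends at scene (399.2,204.2)/(448.3,220.8) and side (352.5,252.5)/(340,279.2), along with the rim corners and the red tab. Next I'll compute the positions.

```bash
python3 - <<'E'
from h import *
c=camera_params("scene");d=camera_params("side")
f=lambda u,v:(290+u/2.4,195+v/2.4); g=lambda u,v:(235+(u-440)/2.4,225+v/2.4)
a,e1=tri(c,f(262,22),d,g(722,66)); b,e2=tri(c,f(380,62),d,g(692,130)); print("bar",a,e1,b,e2,(a+b)/2)
print("bar z226",onz(c,f(262,22),226),onz(c,f(380,62),226),onz(d,g(722,66),226),onz(d,g(692,130),226))
for n,uv in dict(nl=(22,285),nr=(155,382),fr=(411,245)).items(): print(n,onz(c,f(*uv),83).round(1))
for n,uv in dict(nr=(463,240),fr=(730,290),fl=(764,195),nl=(516,153)).items(): print(n,onz(d,g(*uv),83).round(1))
print("tab top",onz(c,f(184,324),91),onz(d,g(515,222),91))
I=cv2.imread("pics/side0.png"); x0,y0=255,230
roi=I[y0:275,x0:350]; G=cv2.cvtColor(roi,cv2.COLOR_BGR2GRAY)
S=cv2.imread("pics/scene0.png"); GS=cv2.cvtColor(S,cv2.COLOR_BGR2GRAY)[262:306,175:282]
for n,gg,off,cc in(("side",G,(x0,y0),d),("scene",GS,(175,262),c)):
    t=cv2.morphologyEx(gg,cv2.MORPH_TOPHAT,np.ones((7,7))) 
    k,l,st,ce=cv2.connectedComponentsWithStats((t>40).astype(np.uint8))
    for i in range(1,k):
        if 8<st[i,4]<90: print(n,st[i],(ce[i]+off).round(1),onz(cc,ce[i]+off,15).round(1))
E
```

```text
bar [ 652.50134994 -129.52942438  225.11222032] 0.6957454522838337 [ 629.20122729 -230.68862285  227.39518246] 0.9464503014074118 [ 640.85128862 -180.10902362  226.25370139]
bar z226 [ 651.03205539 -130.15575596  226.        ] [ 631.59700472 -229.96615604  226.        ] [ 652.48689197 -131.52653523  226.        ] [ 629.18829343 -227.94315006  226.        ]
nl [447.2 -75.5  83. ]
nr [ 421.3 -203.6   83. ]
fr [ 660.5 -257.6   83. ]
nr [ 425.6 -206.3   83. ]
fr [ 663.7 -260.3   83. ]
fl [ 694.1 -129.2   83. ]
nl [455.6 -74.9  83. ]
tab top [ 470.15290103 -190.57051207   91.        ] [ 470.47867769 -188.56885541   91.        ]
side [67  0  8  3 21] [325.4 230.9] [572.6 303.9  15. ]
side [21 10  8  9 21] [279.6 244. ] [447.3 226.9  15. ]
side [62 11 15  4 26] [325.2 242.5] [575.4 240.1  15. ]
side [30 13  9  8 25] [288.8 246.6] [474.6 214.7  15. ]
side [40 15  9  8 24] [298.8 248.5] [503.4 205.9  15. ]
side [50 17  8  9 23] [308.7 250.8] [531.8 195.2  15. ]
side [60 19  8  9 24] [318.5 253.2] [559.6 184.4  15. ]
side [70 21  8  9 23] [328.7 255.2] [588.2 175.6  15. ]
scene [67  0 18  3 40] [249.  262.8] [604.5 225.4  15. ]
scene [79  6  9  9 32] [258.2 271.8] [587.7 176.2  15. ]
scene [66  9 10  9 33] [245.4 274.9] [559.6 187.7  15. ]
scene [54 13  9  9 33] [233. 279.] [530.  194.7  15. ]
scene [41 16  8 10 34] [219.6 282.5] [501.5 205.2  15. ]
scene [ 0 20  3 10 15] [175.4 287.5] [427.7 261.   15. ]
scene [27 20  9 10 33] [206.2 286.2] [473.1 214.7  15. ]
scene [104  20   3   5  13] [280.2 284. ] [579.7 100.   15. ]
scene [14 23  8 10 35] [192.3 289.8] [445.3 225.4  15. ]
scene [38 41 14  3 30] [220.6 304.3] [447.7 135.2  15. ]
```

```bash
cat >> h.py <<'E'
TO=np.array([541.4,-158.5,0]); TY=-0.223   # tub
def tub(x,y,z): return TO+R.from_euler('z',TY).apply([x,y,z])
def to(x,y,z,yaw):   # shift (cm) and turn (deg) to reach pose, yaw deg, tool down
    s=sensors.read_state(); r=R.from_euler('xyz',s['tool_rot'])
    d=r.inv().apply(np.array([x,y,z])-s['eef_pos'])/10
    t=-(yaw-np.degrees(s['tool_rot'][2])); t=(t+180)%360-180
    print("shift",d.round(2),"turn",round(t,1),"| at",s['eef_pos'].round(1),np.degrees(s['tool_rot']).round(1),"w",round(s['width'],1),"F",s['force'].round(1),"g",round(s['gripper_force'],1),"t",round(s['clock'],2))
E
python3 -m inch '[[[-66,-56.3,-8,79.6],[-66,-56.3,-8,79.6],[-66,-56.3,-8,79.6],[-66,-56.3,-8,79.6],[-66,-56.3,-8,79.6],[-66,-56.3,-8,79.6],[-66,-56.3,-8,79.6],[-66,-56.3,-8,79.6]]]'
python3 -c "
from h import *
print(sensors.read_state()['qpos'].round(2));to(641,-180.5,310,77.2)"
```

```text
clock: 0.77
eef_pos: [403.5, 298.0, 262.0]
tool_rot: [-3.141, -0.0, 1.731]
force: [1.0, -0.3, 1.1]
width: 85.0
gripper_force: 0.0
[-0.94  0.4   0.34  1.89 -0.17  0.88 -0.35]
shift [-51.03  15.82  -4.81] turn 22.0 | at [403.5 298.  262. ] [-180.    -0.    99.2] w 85.0 F [ 1.  -0.3  1.1] g 0.0 t 0.77
```

```bash
python3 -m inch '[[[-51,15.8,-4.8,22],[-51,15.8,-4.8,22],[-51,15.8,-4.8,22],[-51,15.8,-4.8,22],[-51,15.8,-4.8,22],[-51,15.8,-4.8,22],[-51,15.8,-4.8,22],[-51,15.8,-4.8,22]]]'
python3 -c "
from h import *
print(sensors.read_state()['qpos'].round(2));to(641,-180.5,310,77.2)"
```

```text
clock: 1.43
eef_pos: [552.8, 1.7, 291.7]
tool_rot: [-3.141, -0.0, 1.353]
force: [0.8, -0.4, 0.5]
width: 85.7
gripper_force: 0.0
[-0.38  0.46  0.49  1.72 -0.25  1.02 -0.02]
shift [-15.89  12.54  -1.84] turn 0.3 | at [552.8   1.7 291.7] [-180.    -0.    77.5] w 85.7 F [ 0.8 -0.4  0.5] g 0.0 t 1.43
```

```bash
python3 -m inch '[[[-15.9,12.5,-1.8,0.3],[-15.9,12.5,-1.8,0.3],[-15.9,12.5,-1.8,0.3],[-15.9,12.5,-1.8,0.3],[-15.9,12.5,-1.8,0.3],[-15.9,12.5,-1.8,0.3],[-15.9,12.5,-1.8,0.3]]]'
python3 -c "
from h import *
c=camera_params('wrist'); cv2.imwrite('pics/w1.png',get_image('wrist'))
print(sensors.read_state()['qpos'].round(2));to(641,-180.5,207,77.2)
P=[tub(102,y,226) for y in(-54,0,54)]+[tub(-62,-46,91.5),tub(-105,-68,83),tub(140,-68,83)]
print(proj(c,P).round(0).tolist())"
```

```text
clock: 2.02
eef_pos: [639.7, -181.8, 308.9]
tool_rot: [-3.141, 0.001, 1.343]
force: [0.0, 0.9, -0.2]
width: 85.2
gripper_force: 0.0
[-0.03  0.63  0.48  1.38 -0.29  1.21  0.25]
shift [-0.12  0.18 10.18] turn -0.1 | at [ 639.7 -179.   308.8] [-179.9   -0.    77.1] w 85.6 F [0.  0.2 0. ] g 0.0 t 2.07
[[325.0, 331.0], [325.0, 244.0], [325.0, 145.0], [141.0, 247.0], [101.0, 267.0], [366.0, 266.0]]
```

View pics/w1.png

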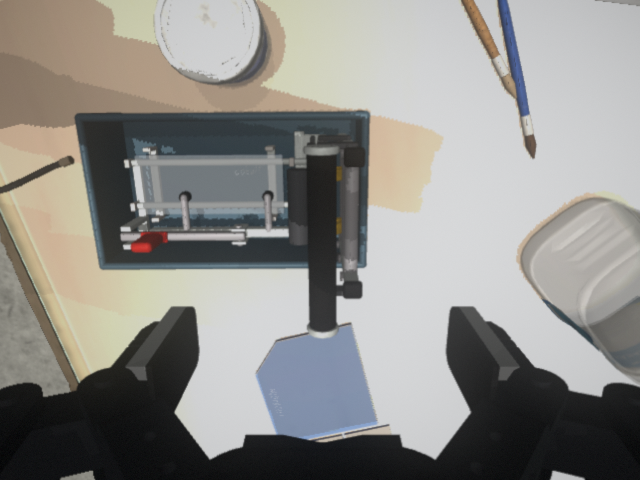

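The wrist view shows the bar from (322,330) to (321,150) and the tub rim corners at (101,268) and (366,268). All match the prediction within 2 mm, so I'll descend and grip.

```bash
python3 -m inch '[[[0,0,3.5,0],[0,0,7,0],[0,0,9,0],[0,0,10.2,0],[0,0,10.2,0]]]'
python3 -m inch '[[[0,0,0,0],[0,0,0,0],[0,0,0,0],[0,0,0,0],[0,0,0,0],[0,0,0,0],[0,0,0,0],[0,0,0,0]]]' 0.5
```

```text
clock: 2.48
eef_pos: [638.5, -175.7, 204.8]
tool_rot: [-3.136, -0.002, 1.35]
force: [-0.3, 0.3, -0.6]
width: 85.5
gripper_force: 0.0
clock: 3.15
eef_pos: [640.1, -178.8, 208.6]
tool_rot: [3.141, -0.0, 1.348]
force: [-2.6, 0.5, 6.0]
width: 14.1
gripper_force: 58.4
```

```bash
python3 -m inch '[[[0,0,-0.8,0],[0,0,-2,0],[0,0,-3.2,0],[0,0,-4.4,0],[0,0,-5.6,0],[0,0,-6.8,0],[0,0,-7.8,0],[0,0,-8.4,0]]]'
python3 -m inch '[[[0,0,-0.25,0],[0,0,-0.25,0],[0,0,-0.25,0],[0,0,-0.25,0]]]'
```

```text
clock: 3.82
eef_pos: [640.0, -178.8, 293.2]
tool_rot: [3.141, -0.0, 1.347]
force: [2.7, -1.8, -10.8]
width: 13.9
gripper_force: 59.7
clock: 4.15
eef_pos: [640.0, -178.8, 293.8]
tool_rot: [-3.141, 0.0, 1.347]
force: [2.3, -1.1, -10.2]
width: 13.7
gripper_force: 59.9
```

```bash
python3 -m inch '[[[0,0,0.2,0],[0,0,0.4,0],[0,0,0.6,0],[0,0,0.8,0],[0,0,0.9,0],[0,0,1.0,0],[0,0,1.0,0],[0,0,1.0,0]]]'
```

```text
clock: 4.82
eef_pos: [640.0, -178.8, 284.1]
tool_rot: [-3.141, 0.0, 1.347]
force: [1.4, -1.4, -9.5]
width: 14.0
gripper_force: 60.0
```

```bash
python3 -m inch '[[[0,0,0.05,0],[0,0,0.1,0],[0,0,0.15,0],[0,0,0.2,0],[0,0,0.25,0],[0,0,0.25,0]]]'
```

```text
clock: 5.32
eef_pos: [640.1, -178.8, 283.6]
tool_rot: [3.141, -0.0, 1.348]
force: [-4.6, 0.1, 5.4]
width: 14.2
gripper_force: 61.5
```

Descent stopped at exactly +75 mm and the force reversed, so the pawl is holding. I'll let go.

```bash
python3 -m inch '[[[0,0,-0.1,0],[0,0,-0.1,0],[0,0,-0.1,0],[0,0,-0.1,0],[0,0,-0.1,0],[0,0,-0.1,0],[0,0,-0.1,0],[0,0,-0.1,0]]]' 8.5
python3 -m inch '[[[0,0,-2,0],[0,0,-4,0],[0,0,-7,0],[0,0,-7,0],[0,0,-7,0]]]'
python3 - <<'E'
from h import *
for n in("scene","side"): cv2.imwrite(f"pics/{n}1.png",get_image(n))
c=camera_params("scene");d=camera_params("side");p={}
for n in("scene","side"):
    I=cv2.imread(f"pics/{n}1.png").astype(int); m=((I[...,2]>120)&(I[...,1]<75)&(I[...,0]<85)).astype(np.uint8)
    k,l,st,ce=cv2.connectedComponentsWithStats(m)
    for i in range(1,k):
        if st[i,4]>15: print(n,st[i],ce[i].round(1)); 
print(proj(c,tub(-62,-46,81.5+75-3)),proj(d,tub(-62,-46,81.5+75-3)),tub(-62,-46,156.5))
a=cv2.imread("pics/scene1.png")[110:380,280:480]
cv2.imwrite("pics/c1.png",cv2.resize(a,None,fx=2.2,fy=2.2))
t=tub(-62,-46,156.5);to(t[0],t[1],240,-12.8);to(t[0],t[1],240,167.2);print(sensors.read_state()['qpos'])
E
```

```text
clock: 5.98
eef_pos: [640.2, -178.8, 282.7]
tool_rot: [-3.142, -0.0, 1.348]
force: [0.3, -0.3, 0.9]
width: 85.2
gripper_force: 0.0
clock: 6.4
eef_pos: [641.1, -179.4, 354.8]
tool_rot: [3.137, 0.0, 1.348]
force: [-0.4, 0.3, -1.0]
width: 85.2
gripper_force: 0.0
scene [218 242   8   4  23] [221.7 243.1]
scene [363 285  11   7  57] [368. 288.]
scene [360 304  16   8  38] [366.7 307.9]
side [260 290   9   3  21] [264.2 290.9]
side [520 299  40  10  49] [538.6 303.3]
[[368.0904213  293.62237998]] [[264.53170502 294.6307093 ]] [ 470.76202993 -189.64927262  156.5       ]
shift [ -4.84 -16.23  11.22] turn 90.0 | at [ 639.8 -178.5  352.1] [-179.9   -0.    77.2] w 84.9 F [-0.3  0.3  0.5] g 0.0 t 6.5
shift [ -4.84 -16.23  11.22] turn -90.0 | at [ 639.8 -178.5  352.1] [-179.9   -0.    77.2] w 84.9 F [-0.3  0.3  0.5] g 0.0 t 6.5
[-0.0325599   0.59864204  0.48950288  1.30479568 -0.27833127  1.30614067
  0.23374249]
```

View pics/c1.png

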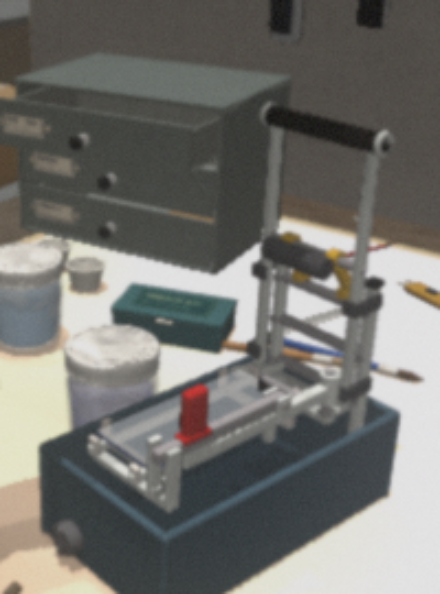

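The lift hangs on the top rung with the pawl over it, and the red tab stands clear above the rim. I'll move over the thumb lever.

```bash
python3 -m inch '[[[-1.5,-4,0,7],[-3,-8,0,14],[-4.8,-12,0,21],[-4.8,-16.2,0,28],[-4.8,-16.2,3,35],[-4.8,-16.2,6,42],[-4.8,-16.2,8,49],[-4.8,-16.2,8,56]]]' 4.5
python3 -m inch '[[[0,0,0,7],[0,0,0,14],[0,0,0,21],[0,0,0,28],[0,0,0,34],[0,0,0,34],[0,0,0,34]]]'
python3 - <<'E'
from h import *
t=tub(-62,-46,156.5);to(t[0],t[1],139,-12.8);print(sensors.read_state()['qpos'].round(2))
c=camera_params('wrist');I=get_image('wrist');cv2.imwrite('pics/w2.png',I)
m=((I[...,2]>110)&(I[...,1]<70)&(I[...,0]<80)).astype(np.uint8)
k,l,st,ce=cv2.connectedComponentsWithStats(m)
for i in range(1,k):
    if st[i,4]>60: print(st[i],ce[i])
print(proj(c,[tub(-62+a,-46+b,166.5) for a in(-10,10) for b in(-5,5)]+[tub(-62,-46,166.5)]).round(0).tolist())
print(proj(c,[tub(-62+a,-46+b,132.5) for a in(-10,10) for b in(-5,5)]).round(0).tolist())
E
```

```text
clock: 7.17
eef_pos: [468.4, -187.5, 268.4]
tool_rot: [-3.136, 0.007, 0.364]
force: [-1.1, -0.1, -0.1]
width: 45.0
gripper_force: 0.0
clock: 7.75
eef_pos: [471.1, -189.3, 271.9]
tool_rot: [3.141, 0.002, -0.22]
force: [0.2, 0.7, 0.0]
width: 44.9
gripper_force: 0.0
shift [ 0.    0.04 13.29] turn 0.2 | at [ 471.1 -189.3  271.9] [ 1.80e+02  1.00e-01 -1.26e+01] w 44.9 F [0.2 0.7 0. ] g 0.0 t 7.75
[-0.28  0.52  0.93  1.87 -0.49  1.   -0.93]
[[332.0, 248.0], [315.0, 248.0], [332.0, 217.0], [315.0, 217.0], [324.0, 233.0]]
[[331.0, 233.0], [316.0, 233.0], [331.0, 204.0], [316.0, 204.0]]
```

View pics/w2.png

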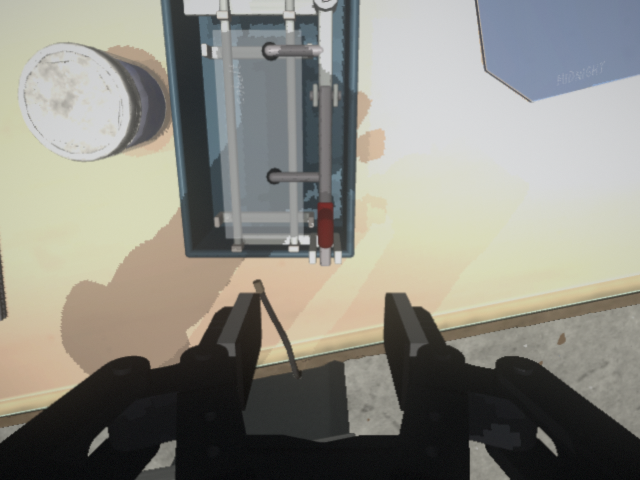

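The tab spans (318–333, 203–248), within 1 mm of prediction. I'll descend and grip.

```bash
python3 -m inch '[[[0,0,4,0],[0,0,8,0],[0,0,11,0],[0,0,12.5,0],[0,0,13.2,0],[0,0,13.2,0]]]'
python3 -m inch '[[[0,0,0,0],[0,0,0,0],[0,0,0,0],[0,0,0,0],[0,0,0,0],[0,0,0,0]]]' 0.4
python3 -c "
from h import *
print(sensors.read_state()['qpos'].round(2))
p=tub(-62,-46,0)
for th in np.arange(0,1.25,.12):
  q=tub(78-134*np.cos(th),-46-134*np.sin(th),0)-p
  d=R.from_euler('z',TY).inv().apply(q)/10
  print(round(np.degrees(-th),1),d[0].round(2),(-d[1]).round(2))
"
```

```text
clock: 8.3
eef_pos: [470.7, -189.4, 139.5]
tool_rot: [-3.141, 0.003, -0.222]
force: [-0.2, -0.4, -0.1]
width: 44.6
gripper_force: 0.0
clock: 8.8
eef_pos: [472.1, -191.1, 141.8]
tool_rot: [3.14, -0.003, -0.224]
force: [-2.1, -4.1, 6.4]
width: 8.8
gripper_force: 61.6
[-0.15  0.68  0.75  2.01 -0.7   0.72 -0.76]
-0.0 0.6 0.0
-6.9 0.7 1.6
-13.8 0.98 3.19
-20.6 1.46 4.72
-27.5 2.11 6.19
-34.4 2.94 7.57
-41.3 3.93 8.84
-48.1 5.06 9.98
-55.0 6.31 10.98
-61.9 7.68 11.82
-68.8 9.14 12.49
```

```bash
python3 -m inch '[[[0.1,0,-0.4,0],[0.2,0,-0.8,0],[0.4,0,-1.2,0],[0.5,0,-1.6,0],[0.6,0,-1.8,0],[0.6,0,-1.8,0],[0.6,0,-1.8,0]]]'
```

```text
clock: 9.38
eef_pos: [477.5, -192.1, 158.1]
tool_rot: [3.139, -0.0, -0.223]
force: [3.2, -6.9, -9.7]
width: 9.0
gripper_force: 58.8
```

```bash
python3 -c "
from h import *
a=[]
for n in('side','scene'):
  c=camera_params(n);I=get_image(n);p=proj(c,tub(-62,-46,150))[0].astype(int);a.append(cv2.resize(I[p[1]-45:p[1]+45,p[0]-60:p[0]+60],None,fx=3.3,fy=3.3))
cv2.imwrite('pics/c2.png',np.hstack(a))"
```

```text
(no output)
```

View pics/c2.png

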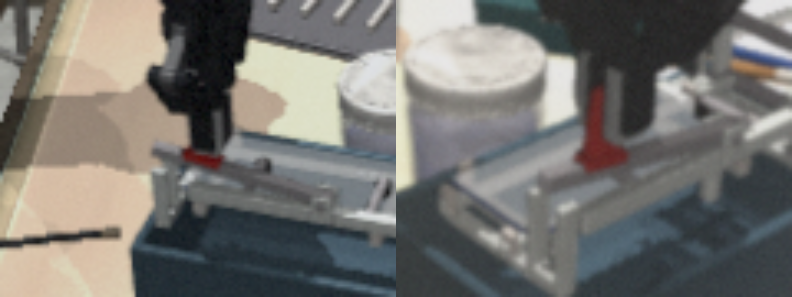

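The latch bar's end is clearly lifted above the catch prongs, so I'll swing the gate.

```bash
python3 -m inch '[[[0.03,0.8,0,-3.5],[0.1,1.6,0,-6.9],[0.22,2.4,0,-10.3],[0.38,3.19,0,-13.8],[0.6,3.96,0,-17.2],[0.86,4.72,0,-20.6],[1.17,5.46,0,-24],[1.51,6.19,0,-27.5]]]'
python3 -c "
from h import *
to(477.5,-192.1,158.1,-12.8)
p=tub(78-134*np.cos(.48),-46-134*np.sin(.48),0);print(p)
r=R.from_euler('z',TY+.48).inv()
for th in np.arange(.54,1.3,.06):
  q=tub(78-134*np.cos(th),-46-134*np.sin(th),0)-p
  d=r.apply(q)/10
  print(round(np.degrees(.48-th),1),d[0].round(2),(-d[1]).round(2))
"
```

```text
clock: 10.15
eef_pos: [478.4, -253.7, 157.4]
tool_rot: [-3.139, 0.001, 0.26]
force: [3.3, -1.2, -10.1]
width: 8.6
gripper_force: 58.9
shift [ 1.49 -5.97 -0.06] turn 27.7 | at [ 478.4 -253.7  157.4] [-1.799e+02  1.000e-01  1.490e+01] w 8.6 F [  3.3  -1.2 -10.1] g 58.9 t 10.15
[ 477.69638115 -254.67130942    0.        ]
-3.4 0.02 0.8
-6.9 0.1 1.6
-10.3 0.22 2.4
-13.8 0.38 3.19
-17.2 0.6 3.96
-20.6 0.86 4.72
-24.1 1.16 5.46
-27.5 1.51 6.19
-30.9 1.91 6.89
-34.4 2.34 7.57
-37.8 2.81 8.22
-41.3 3.33 8.84
-44.7 3.87 9.42
```

Tracking matches the arc, so I'll continue with the same rows.

```bash
R='x'; python3 -m inch '[[[0.1,1.6,0,-6.9],[0.22,2.4,0,-10.3],[0.38,3.19,0,-13.8],[0.6,3.96,0,-17.2],[0.86,4.72,0,-20.6],[1.16,5.46,0,-24.1],[1.51,6.19,0,-27.5],[1.51,6.19,0,-27.5]]]'
python3 -m inch '[[[0.02,0.8,0,-3.4],[0.1,1.6,0,-6.9],[0.22,2.4,0,-10.3],[0.38,3.19,0,-13.8],[0.6,3.96,0,-17.2],[0.6,3.96,0.5,-17.2],[0.6,3.96,1.2,-17.2],[0.6,3.96,1.5,-17.2]]]'
python3 -c "
from h import *
p=tub(78,-46,0)[:2]-sensors.read_state()['eef_pos'][:2];print(np.arctan2(p[1],p[0])-TY,np.hypot(*p),sensors.read_state()['qpos'].round(2))"
```

```text
clock: 10.82
eef_pos: [509.2, -309.2, 156.9]
tool_rot: [-3.138, -0.001, 0.74]
force: [2.7, 0.7, -10.0]
width: 9.1
gripper_force: 59.0
clock: 11.48
eef_pos: [538.0, -338.9, 145.1]
tool_rot: [3.14, 0.004, 1.032]
force: [-5.1, -5.5, 9.5]
width: 8.8
gripper_force: 61.9
1.2640473951048996 137.0539448534694 [ 0.29  0.74  0.39  1.65 -0.35  0.82  0.29]
```

The gate stands at about 1.26 rad (72°). I'll release and rise.

```bash
python3 -m inch '[[[0,0,0,0],[0,0,0,0],[0,0,0,0],[0,0,0,0],[0,0,0,0],[0,0,-1,0],[0,0,-4,0],[0,0,-8,0]]]' 4.5
python3 -c "
from h import *
p=tub(-10,0,0);print(p);to(p[0],p[1],240,-12.8)"
```

```text
clock: 12.15
eef_pos: [538.1, -334.5, 222.3]
tool_rot: [-3.135, -0.0, 1.037]
force: [1.5, -0.3, 0.6]
width: 44.9
gripper_force: 0.0
[ 531.6476163  -156.28843671    0.        ]
shift [15.01 -9.64 -1.71] turn 72.2 | at [ 538.1 -334.5  222.3] [-179.6   -0.    59.4] w 44.9 F [ 1.5 -0.3  0.6] g 0.0 t 12.15
```

```bash
python3 -m inch '[[[0,0,-3,0],[3,-2,-3,7],[6,-4,-3,14],[9,-6,-3,21],[12,-8,-3,28],[15,-9.6,-3,35],[15,-9.6,-3,42],[15,-9.6,-3,49]]]' 8.5
python3 -m inch '[[[0,0,0,7],[0,0,0,14],[0,0,0,21],[0,0,0,23.2],[0,0,0,23.2],[0,0,0,23.2]]]'
python3 - <<'E'
from h import *
p=tub(-10,0,0);to(p[0],p[1],85,-12.8);print(sensors.read_state()['qpos'].round(2))
c=camera_params('wrist');I=get_image('wrist')
Q=proj(c,[tub(-10+a,b,105) for a,b in((-73,-30),(73,-30),(73,30),(-73,30))]);print(Q.round(0).tolist())
Q2=proj(c,[tub(102,0,301),tub(-62,-46,0)]);
J=cv2.resize(I[:,120:520],None,fx=1.5,fy=1.25)
cv2.imwrite('pics/w3.png',I)
E
```

```text
clock: 12.82
eef_pos: [534.2, -154.5, 254.4]
tool_rot: [-3.14, -0.001, 0.181]
force: [0.0, -0.8, -0.1]
width: 85.2
gripper_force: 0.0
clock: 13.32
eef_pos: [533.7, -157.9, 254.2]
tool_rot: [-3.141, -0.0, -0.222]
force: [-1.2, 0.3, 0.4]
width: 84.8
gripper_force: 0.0
shift [-0.24 -0.11 16.92] turn 0.1 | at [ 533.7 -157.9  254.2] [-180.    -0.   -12.7] w 84.8 F [-1.2  0.3  0.4] g 0.0 t 13.32
[-0.28  0.59  0.82  1.77 -0.5   1.01 -1.05]
[[361.0, 312.0], [367.0, 111.0], [276.0, 111.0], [282.0, 312.0]]
```

View pics/w3.png

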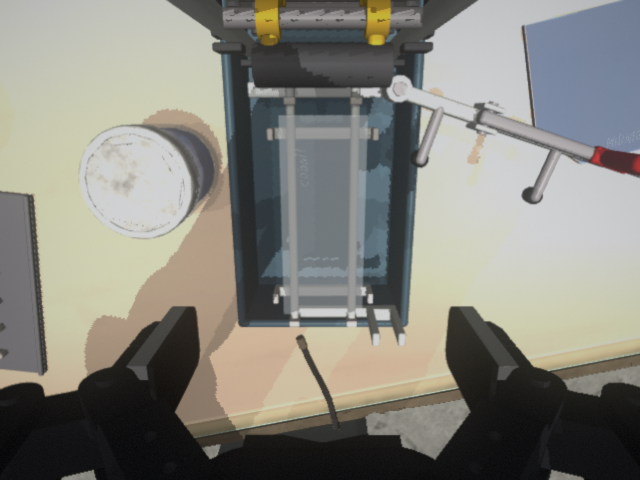

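The gate is well open (rail from (400,88) to (630,165)). The glass lies centred between its side lugs (270/375 and 277/367), as predicted. Before going down I'll check the camera's clearance to the counterweight.

```bash
python3 - <<'E'
from h import *
c=camera_params('wrist');o,_=ray(c,(320,240));s=sensors.read_state()
print("camera in tool",R.from_euler('xyz',s['tool_rot']).inv().apply(o-s['eef_pos']).round(1))
I=cv2.imread('pics/w3.png')
for uv in((250,87),(250,45)): print("cw",(R.from_euler('z',-TY).apply(onz(c,uv,206)-TO)).round(1))
g=cv2.cvtColor(I,cv2.COLOR_BGR2GRAY).astype(int)
print("row200 diffs",[(x,g[190:220,x].mean().round()) for x in range(262,386,4)])
print("col",[(y,g[y,305:340].mean().round()) for y in list(range(98,135,3))+list(range(280,325,3))])
E
```

```text
camera in tool [  72.    -0.5 -141.6]
cw [ 73.2  29.9 206. ]
cw [ 89.7  29.1 206. ]
row200 diffs [(262, np.float64(58.0)), (266, np.float64(58.0)), (270, np.float64(57.0)), (274, np.float64(62.0)), (278, np.float64(63.0)), (282, np.float64(123.0)), (286, np.float64(123.0)), (290, np.float64(149.0)), (294, np.float64(149.0)), (298, np.float64(123.0)), (302, np.float64(123.0)), (306, np.float64(123.0)), (310, np.float64(123.0)), (314, np.float64(121.0)), (318, np.float64(119.0)), (322, np.float64(119.0)), (326, np.float64(119.0)), (330, np.float64(119.0)), (334, np.float64(119.0)), (338, np.float64(119.0)), (342, np.float64(119.0)), (346, np.float64(119.0)), (350, np.float64(143.0)), (354, np.float64(151.0)), (358, np.float64(144.0)), (362, np.float64(146.0)), (366, np.float64(103.0)), (370, np.float64(101.0)), (374, np.float64(101.0)), (378, np.float64(103.0)), (382, np.float64(103.0))]
col [(98, np.float64(58.0)), (101, np.float64(56.0)), (104, np.float64(59.0)), (107, np.float64(60.0)), (110, np.float64(60.0)), (113, np.float64(62.0)), (116, np.float64(126.0)), (119, np.float64(128.0)), (122, np.float64(122.0)), (125, np.float64(119.0)), (128, np.float64(147.0)), (131, np.float64(153.0)), (134, np.float64(150.0)), (280, np.float64(122.0)), (283, np.float64(124.0)), (286, np.float64(140.0)), (289, np.float64(152.0)), (292, np.float64(151.0)), (295, np.float64(139.0)), (298, np.float64(113.0)), (301, np.float64(113.0)), (304, np.float64(115.0)), (307, np.float64(143.0)), (310, np.float64(208.0)), (313, np.float64(209.0)), (316, np.float64(168.0)), (319, np.float64(61.0)), (322, np.float64(94.0))]
```

The glass edges match within 3 mm. However, the wrist camera (72 mm ahead of the tool) would come down next to the counterweight, so I'll turn the tool half a turn first.

```bash
python3 -m inch '[[[-0.3,0,0,-7],[-0.3,0,0,-14],[-0.3,0,0,-21],[-0.3,0,0,-28],[-0.3,0,0,-35],[-0.3,0,0,-42],[-0.3,0,0,-49],[-0.3,0,0,-56]]]'
python3 -m inch '[[[0,0,0,-7],[0,0,0,-14],[0,0,0,-21],[0,0,0,-28],[0,0,0,-35],[0,0,0,-42],[0,0,0,-49],[0,0,0,-56]]]'
python3 -m inch '[[[0,0,0,-7],[0,0,0,-14],[0,0,0,-21],[0,0,0,-28],[0,0,0,-35],[0,0,0,-42],[0,0,0,-49],[0,0,0,-56]]]'
python3 -m inch '[[[0,0,0,-7],[0,0,0,-12],[0,0,0,-12],[0,0,0,-12]]]'
python3 -c "
from h import *
p=tub(-12,0,0);to(p[0],p[1],86,167.2);print(sensors.read_state()['qpos'].round(2))"
```

```text
clock: 14.03
eef_pos: [530.6, -157.6, 254.2]
tool_rot: [3.141, -0.001, 0.761]
force: [-0.5, 0.1, -0.4]
width: 85.0
gripper_force: 0.0
clock: 14.7
eef_pos: [530.6, -157.7, 254.2]
tool_rot: [3.141, 0.0, 1.738]
force: [-0.6, -0.3, -0.7]
width: 84.8
gripper_force: 0.0
clock: 15.37
eef_pos: [530.6, -157.8, 254.2]
tool_rot: [-3.142, 0.001, 2.716]
force: [-0.7, 0.1, 0.2]
width: 85.0
gripper_force: 0.0
clock: 15.7
eef_pos: [530.5, -157.8, 254.1]
tool_rot: [3.142, 0.0, 2.916]
force: [-0.3, -1.1, -0.5]
width: 84.7
gripper_force: 0.0
shift [ 0.14  0.17 16.81] turn -0.1 | at [ 530.5 -157.8  254.1] [180.    0.  167.1] w 84.7 F [-0.3 -1.1 -0.5] g 0.0 t 15.7
[ 0.27  0.46 -0.05  1.76  0.03  0.92  1.56]
```

```bash
python3 -m inch '[[[0,0.2,4,0],[0,0.2,8,0],[0,0.2,11,0],[0,0.2,13.5,0],[0,0.2,15.5,0],[0,0.2,16.8,0],[0,0.2,16.8,0],[0,0.2,16.8,0]]]'
python3 -m inch '[[[0,0,0,0],[0,0,0,0],[0,0,0,0],[0,0,0,0],[0,0,0,0],[0,0,0,0]]]' 5.0
python3 - <<'E'
from h import *
a=[]
for n in('side','scene'):
  c=camera_params(n);I=get_image(n);p=proj(c,tub(-10,0,110))[0].astype(int);a.append(cv2.resize(I[p[1]-60:p[1]+60,p[0]-65:p[0]+65],None,fx=3,fy=3))
cv2.imwrite('pics/c3.png',np.hstack(a))
E
```

```text
clock: 16.37
eef_pos: [530.8, -155.5, 85.5]
tool_rot: [-3.141, -0.001, 2.917]
force: [-0.3, 0.2, 0.3]
width: 85.1
gripper_force: 0.0
clock: 16.87
eef_pos: [532.0, -155.9, 87.5]
tool_rot: [-3.141, 0.003, 2.918]
force: [-0.3, -0.4, 4.3]
width: 57.5
gripper_force: 62.6
```

View pics/c3.png

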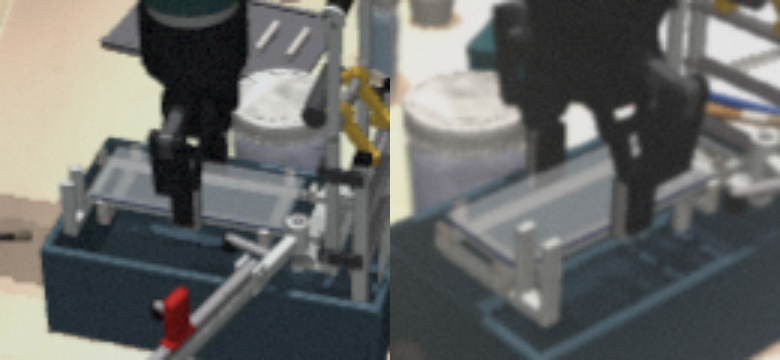

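The glass is gripped flat at the middle of its long edges. I'll lift it straight up.

```bash
python3 -m inch '[[[0,0,-0.5,0],[0,0,-1.2,0],[0,0,-2.2,0],[0,0,-3.5,0],[0,0,-5,0],[0,0,-7,0],[0,0,-9,0],[0,0,-11,0]]]'
python3 -c "
from h import *
to(516.8,200.6,197,160.0)"
```

```text
clock: 17.63
eef_pos: [531.0, -155.5, 197.7]
tool_rot: [3.142, 0.001, 2.918]
force: [0.7, -0.8, -0.8]
width: 57.5
gripper_force: 64.0
shift [ 9.27 34.41  0.06] turn 7.2 | at [ 531.  -155.5  197.7] [180.    0.  167.2] w 57.5 F [ 0.7 -0.8 -0.8] g 64.0 t 17.63
```

```bash
python3 -m inch '[[[0.2,0.8,0,0],[0.6,2.5,0,0.5],[1.3,5,0,1],[2.1,8,0,1.5],[3,11.2,0,2.5],[3.9,14.4,0,3.5],[4.7,17.6,0,4.5],[5.5,20.6,0,5]]]'
python3 -m inch '[[[0.75,2.8,0,0.7],[1.45,5.4,0,1.4],[2.1,7.9,0,1.8],[2.8,10.2,0,2.1],[3.3,12.2,0,2.1],[3.6,13.4,0,2.1],[3.6,13.4,0,2.1],[3.6,13.4,0,2.1]]]'
python3 - <<'E'
from h import *
to(516.8,200.6,100,160.0);print(sensors.read_state()['qpos'].round(2))
c=camera_params('wrist');I=get_image('wrist');cv2.imwrite('pics/w4.png',I)
b=np.array([516.8,200.6,16]);r=R.from_euler('z',-.349)
print("ribs ends",proj(c,[b+r.apply([x,0,0]) for x in(-75,75)]).round().tolist(),"plate",proj(c,[b+r.apply([x,y,-10]) for x in(-98,98) for y in(-60,60)]).round().tolist())
s=sensors.read_state();t=R.from_euler('xyz',s['tool_rot'])
print("glass",proj(c,[s['eef_pos']+t.apply([x,y,-19]) for x in(-73,73) for y in(-30,30)]).round().tolist())
E
```

```text
clock: 18.3
eef_pos: [522.4, 60.0, 196.1]
tool_rot: [3.141, -0.0, 2.831]
force: [1.2, 1.0, -1.7]
width: 57.7
gripper_force: 64.0
clock: 18.97
eef_pos: [529.3, 195.8, 195.7]
tool_rot: [-3.141, -0.0, 2.795]
force: [0.4, -0.1, -1.2]
width: 57.7
gripper_force: 64.1
shift [1.34 0.03 9.57] turn 0.2 | at [529.3 195.8 195.7] [-179.9   -0.   160.2] w 57.7 F [ 0.4 -0.1 -1.2] g 64.1 t 18.97
[-0.4   0.55 -0.01  1.8   0.01  0.8   0.82]
ribs ends [[323.0, 87.0], [322.0, 281.0]] plate [[240.0, 54.0], [405.0, 54.0], [252.0, 301.0], [392.0, 301.0]]
glass [[239.0, 515.0], [398.0, 515.0], [209.0, 111.0], [425.0, 112.0]]
```

View pics/w4.png

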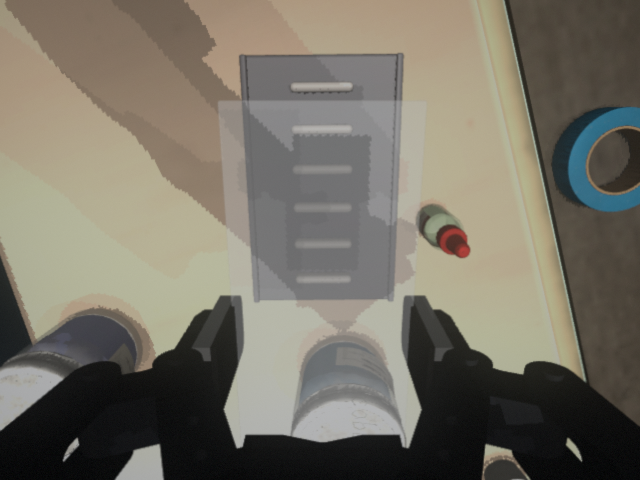

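The board's ribs lie at (322,87)–(322,279), as predicted. The glass's near end at row 101 shows it sits about 4 mm toward the robot of the tool, so I shift 9 mm. The dropper at (440,230) and the jar are clear, so I'll lower the glass.

```bash
python3 -m inch '[[[0.3,0,1,0.1],[0.6,0,3,0.2],[0.9,0,5.5,0.2],[0.9,0,8.5,0.2],[0.9,0,11.5,0.2],[0.9,0,14,0.2],[0.9,0,16,0.2],[0.9,0,17.2,0.2]]]'
python3 -m inch '[[[0,0,0.3,0],[0,0,0.6,0],[0,0,0.8,0],[0,0,1,0],[0,0,1.1,0],[0,0,1.1,0]]]'
```

```text
clock: 19.68
eef_pos: [520.3, 196.2, 21.7]
tool_rot: [-3.138, -0.002, 2.788]
force: [0.8, -0.4, -0.5]
width: 57.4
gripper_force: 64.1
clock: 20.18
eef_pos: [521.6, 199.4, 13.4]
tool_rot: [3.141, 0.001, 2.791]
force: [-0.7, 0.4, -1.0]
width: 57.2
gripper_force: 64.1
```

```bash
python3 -m inch '[[[0,0,0.2,0],[0,0,0.4,0],[0,0,0.6,0],[0,0,0.7,0],[0,0,0.7,0]]]'
python3 -m inch '[[[0,0,0.1,0],[0,0,0.2,0],[0,0,0.2,0]]]'
```

```text
clock: 20.6
eef_pos: [521.0, 199.1, 5.4]
tool_rot: [-3.141, -0.0, 2.791]
force: [0.3, -0.4, -1.1]
width: 57.6
gripper_force: 64.1
clock: 20.85
eef_pos: [521.1, 199.2, 3.6]
tool_rot: [-3.141, -0.0, 2.791]
force: [0.1, -0.5, -1.5]
width: 57.6
gripper_force: 64.1
```

```bash
python3 -m inch '[[[0,0,0.1,0],[0,0,0.1,0],[0,0,0.1,0]]]'
python3 -m inch '[[[0,0,0.1,0],[0,0,0.1,0],[0,0,0.1,0]]]'
```

```text
clock: 21.1
eef_pos: [521.3, 199.2, 3.0]
tool_rot: [3.141, 0.0, 2.791]
force: [-0.5, 0.2, 2.9]
width: 57.3
gripper_force: 64.5
clock: 21.35
eef_pos: [521.3, 199.2, 3.0]
tool_rot: [3.141, 0.0, 2.791]
force: [-2.3, -0.5, 12.3]
width: 57.4
gripper_force: 65.2
```

Contact came at the expected height. I'll ease off and open.

```bash
python3 -m inch '[[[0,0,-0.1,0],[0,0,-0.1,0],[0,0,-0.1,0],[0,0,-0.1,0],[0,0,-0.1,0],[0,0,-0.1,0]]]' 7.4
python3 -m inch '[[[0,0,-0.5,0],[0,0,-1.5,0],[0,0,-4,0],[0,0,-7.5,0],[0,0,-11.5,0],[0,0,-15.5,0],[3,0,-18,0],[3,0,-18,0]]]'
python3 - <<'E'
from h import *
I=get_image('wrist');J=get_image('scene');K=get_image('side')
cv2.imwrite('pics/e.png',np.hstack([cv2.resize(I,(400,300)),cv2.resize(J[180:400,170:490],(400,300))]))
c=camera_params('wrist');b=np.array([516.8,200.6,20]);r=R.from_euler('z',-.349)
print(proj(c,[b+r.apply([x,y,0]) for x in(-73,73) for y in(-30,30)])*.625)
E
```

```text
clock: 21.85
eef_pos: [521.1, 199.2, 2.5]
tool_rot: [-3.141, -0.0, 2.791]
force: [0.2, -0.7, 0.4]
width: 73.5
gripper_force: 0.0
clock: 22.52
eef_pos: [491.8, 212.8, 188.9]
tool_rot: [3.135, 0.003, 2.794]
force: [-0.3, 0.7, -0.5]
width: 74.2
gripper_force: 0.0
[[174.10830811  91.25433178]
 [227.16893012  91.14148713]
 [177.67372704 206.6096578 ]
 [224.23650973 206.51137246]]
```

View pics/e.png

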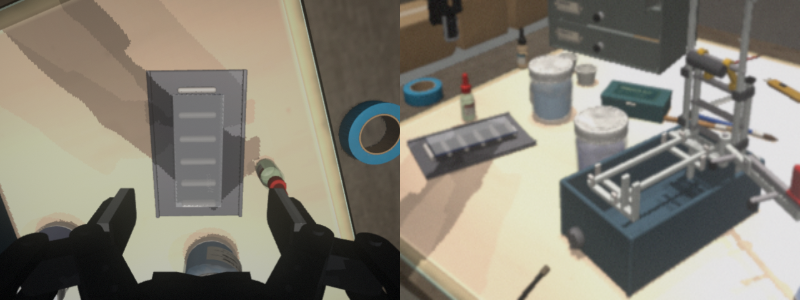

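The glass lies flat on the ribs, about 3 mm off centre. The tray still hangs, the gate is open, and the jars and dropper bottle stand untouched.

```bash
python3 -m inch '[[[0,0,0,0],[0,0,0,0]]]'; python3 -c "
from h import *
print(order.finish_job())"
```

```text
clock: 22.83
eef_pos: [493.0, 208.7, 181.8]
tool_rot: [-3.14, -0.001, 2.79]
force: [0.2, -0.7, -0.1]
width: 74.1
gripper_force: 0.0
the job is handed in; nothing more can be done
None
```

The job is handed in at 22.8 s of the 62 s, with no verdict returned: the tray hangs on the top rung, the gate is open about 72°, the glass strip lies flat on the ribs about 3 mm off centre, and the jars and dropper bottle look undisturbed.

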